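# Wind the bell timer past its top mark and back to fifteen minutes

### The arm

A 6-joint arm with a two-finger parallel gripper is mounted at the origin on the work surface. World frame = base frame: x ahead of the robot, y to its left, z up, the work surface at z = 0. Lengths are in m, angles in degrees, forces in N, time in s.
With the tool pointing down it reaches from about 0.275 to 0.825 m from the base axis. Payload 4.9 kg.
Tool frame: the origin (TCP) lies at the very end of the fingers, on their centre line; the grasp point (between the pads) lies 19 mm behind it; z points along the fingers, y is the direction in which the jaws open and shut (so a half turn about z gives the same grasp; the last joint's range is limited). The gripper opens to 85 mm and grips with 20 to 120 N. Pads are 22 mm wide; open, the fingers measure 114 mm over their backs; the gripper's body (76 mm by 85 mm) begins 54 mm behind the grasp point. The pads swing forward as they close: fully open they stand 13 mm farther back than shut.
Start: joints at [-72.032, 18.69, -11.035, 60.275, 0, 82.311], TCP at [0.238, -0.496, 0.231] pointing down, gripper open.
Joint ranges: [-152.03, 152.03], [-55.5, 102.48], [-74.3, 77.21], [-110.64, 120.58], [-84.22, 78.4], [-180, 180]. Speed limits (degrees/s): [147.25, 147.25, 180, 180, 180, 180].

### API

Orientations are given as [roll, pitch, yaw] about the fixed x, y, z axes, in that order (R = Rz(yaw) Ry(pitch) Rx(roll)).
In Python, from plant import telemetry, imaging, ticket gives the robot as it stands.
- The arm moves only by the tool step_arm, never from a script. Its argument "moves" is a list of rows, each a list of 7 numbers: the shift along the tool's x, y, z in units of 40 mm (1.0 is 40 mm), then the turn, a rotation vector about the tool's x, y, z in units of 6 degrees (1.0 is 6 degrees), then the opening, from 0 (shut) to 1 (fully open). A call has exactly 10 rows; each row is the pose to reach, as a shift and turn from the pose measured when the call began, along the tool's axes at that moment; what a row does not reach only later rows make up. A row lasts 1/10 s, in which the tool goes at most 50 mm and 8.59 degrees, less where a joint would pass 70% of its speed; a pose out of reach is approached as far as the arm can. A call with a gripper value outside its range is refused whole. The fingers move at their own pace and stop on an object; "grip_force" is the grip in N (left out, the last holds). Time passes only in rows, so rows that repeat a pose let the fingers close, or fill a call up. It gives the time, the measured TCP pose, the force and the opening at its end, in the units of the state.
- telemetry.state(): the state, without advancing time (a new reading comes with each control period).
- imaging.grab_frame(name): name is "scene" or "top" or "wrist"; returns the picture (420x560x3 uint8, blue, green, red); there is no depth.
- imaging.camera_info(name): a dict with "K" (3x3 intrinsics, pixels), "world_to_cam" (4x4, takes a point from world to camera coordinates); the wrist camera has in their place "T_tool_cam" (4x4, takes a point from camera to tool coordinates, whose origin is the TCP and whose axes are the flange's). Camera axes: x right, y down, z forward; pixel columns grow to the right and rows downward; lengths in m; the calibration is good to about 2 mm. A picture is of the moment at which its call begins: read the wrist's pose just before it. camera_info takes no time and is no camera call.
- ticket.job_done(): hands the job in, once; it reports no verdict.
The state is a dict: "time": time; "qpos": joint angles; "qvel": joint speeds; "effort": joint torques, N m; "tool_pos": TCP position; "eef_rot": TCP orientation; "ft_force": force on the tool from outside, world axes, zero at the start; "ft_torque": the same for the moment, N m; "gripper_width": finger opening in m.
Only numpy, scipy, OpenCV 4.12 (cv2) and the standard library are available. Lean on these libraries where they do the work, as an engineer would, in place of code of your own. Each camera call takes 0.05 s, during which the arm holds its last target.

### The job

Set the kitchen bell timer for the next tray of bars: wind its knob clockwise past the 30-minute top mark, then turn it back down to 15 minutes and let go. Its light case will swivel with the knob unless you lean on the knob while turning, so press just firmly enough that the case stays where it stands, but gently, never to the bottom of the knob's spring. Leave the other things on the counter alone.

Things in the scene. Friction and masses are not known exactly. Their poses are not given: they have to be found in the camera images.
- timer_top (a point): Loose round white kitchen timer on rubber feet, standing on the mat: 112 mm diameter, case 40 mm high, about 0.3 kg in all. The point: centre of its flat top face, 46 mm above the counter; z up, x points from the zero mark across the centre. Turning the knob takes about 0.2 N m: unpressed, the whole case turns along; 11 N or more of press on the knob hold it on its feet, 12 to 16 N are best.
- timer_axis (a point): Point fixed to the case, on the knob's axis, 26 mm above the top face. Knob, black: flange 62 mm diameter, 6 mm thick, on it a bar grip 46 mm long, 14 wide, 26 high. Its stem is telescopic, so feel for its height: unpressed, the flange's upper side (fingertips may press there) is anywhere from 10 mm below to 10 mm above this point. Sprung, it sinks 7 mm: 3 N at first, +3 N per mm, bottom at 24 N.
- timer_knob (a joint): Knob's turn relative to the case, rad, growing clockwise seen from above: 0 = zero minutes, 0.0873 per minute, 15 minutes = 1.309, 30-minute top mark = 2.618, end stop 2.967. It stays where it is left. The bar lies along the pointer line; its white-striped end points to the zero mark (-x of timer_top) at 0 and to that frame's +y at 90 degrees.
- timer_zero (a point): Zero-minute tick on the case's top face, 51.5 mm from the centre; shows if the case has swivelled or slid. The black ticks, one per 5 minutes, 25 degrees apart, run clockwise seen from above from this thin one: 0, 5, 10, 15, 20, 25, 30; the rest of the dial is blank.
- timer_mark15 (a point): The 15-minute tick (thin, longer than its neighbours), 75 degrees clockwise from zero, 46 mm from the centre, on the case's top face.
- timer_mark30 (a point): The 30-minute top mark: last and thickest tick, 150 degrees clockwise from zero, 46 mm from the centre, on the case's top face.
- mat: Fixed flat grey plastic mat on the counter under the timer, 160 x 160 mm, 6 mm thick; origin at the centre of its underside.
- bowl: loose open steel bowl, 110 mm across, 50 mm high, origin under its centre; bystander
- jar: loose glass jar with a steel cap, 64 mm diameter, 85 mm high, origin under its centre; bystander
- mug: loose white mug, 76 mm diameter, 85 mm high, origin under its centre, handle on its +y side; bystander

How it is judged (in metres and radians):
On the way:
1. the knob is wound past the 30-minute top mark (value of joint timer_knob above 2.62 rad), for 0.1 s.
At the end, for the whole second after the job is handed in: after having been wound past the 30-minute mark, the knob rests at 15 minutes (1.309 rad) within 0.1 rad, a little over one minute; the timer stands upright, its centre and its zero mark within 20 mm of where they were (value of joint timer_knob between 1.209 and 1.409 rad and distance of each of timer_top, timer_zero from where it was at the start of the episode below 0.02 m and angle between timer_top's own z axis and vertical below 0.05 rad and velocity of joint timer_knob between -0.05 and 0.05 rad/s); the robot touches nothing.
It fails at once if the timer is pressed onto its mat with more than 40 N in all, as when its spring is driven hard to the bottom (its own 3 N included) (contact force between timer and mat above 40 N).
It fails at once if the timer's case slides or swivels by more than 20 mm at its zero mark or centre (distance of any of timer_zero, timer_top from where it was at the start of the episode above 0.02 m).
It fails at once if the bowl, the jar or the mug is moved by more than 20 mm (distance of any of bowl, jar, mug from where it was at the start of the episode above 0.02 m).
It also fails if it takes over 58 s, if anything falls off the work surface, if the arm or the gripper's body presses on something with over 40 N, if the wrist force passes 120 N, or if a joint passes its speed limit or range.

## Working session

There is one attempt and no reset: what is moved stays moved. The work goes in short steps, Python scripts to look and compute and a tool call to move; the robot and the scene stay as the last step left them, time stands still between calls to the robot, and variables do not carry over. Pictures are saved under pics/ and viewed, and the job is handed in when it is done.

Besides the shell and the picture viewer there is one more tool, called after "Emit:" as name(argument=value, ...), one argument or row to a line, values as JSON. step_arm: Moves the arm, as the interface text tells. Its arguments: {"type":"object","properties":{"moves":{"type":"array"},"grip_force":{"type":"number"}},"required":["moves"]}

```bash
mkdir -p pics; ls
python3 - <<'E'
from plant import telemetry, imaging
import cv2
s=telemetry.state();print(s)
for n in("scene","top"):
    cv2.imwrite(f"pics/{n}0.png",imaging.grab_frame(n)); print(imaging.camera_info(n))
print(imaging.camera_info("wrist"))
E
```

```text
pics
{'time': 0.0, 'qpos': array([-7.20311686e+01,  1.87324371e+01, -1.10932274e+01,  6.02772000e+01,
       -1.98385262e-03,  8.23108075e+01]), 'qvel': array([0.02971011, 0.04926586, 0.02145892, 0.04095867, 0.05729829,
       0.01691102]), 'effort': array([-1.06310919e-03, -4.43397617e+01,  2.62441170e+01,  1.53899286e-02,
       -3.17839545e-05,  8.89991441e-06]), 'tool_pos': array([ 0.23795807, -0.49517751,  0.23049133]), 'eef_rot': array([-1.79897795e+02, -1.17971801e-02,  2.56580151e+01]), 'ft_force': array([-0.61518142, -0.0881957 ,  0.06451311]), 'ft_torque': array([-0.00088732, -0.03733144, -0.0121143 ]), 'gripper_width': 0.0853539959168668}
{'K': array([[463.65358104,   0.        , 278.80764223],
       [  0.        , 463.65358104, 206.0052117 ],
       [  0.        ,   0.        ,   1.        ]]), 'world_to_cam': array([[ 0.28738806,  0.95769804, -0.01491872, -0.17530697],
       [ 0.65153556, -0.20688375, -0.72986336, -0.33826882],
       [-0.70207515,  0.20003394, -0.68343025,  1.56994981],
       [ 0.        ,  0.        ,  0.        ,  1.        ]])}
{'K': array([[409.9
[... 316 characters left out ...]
95596e-01],
       [ 1.01473680e-01, -2.04034283e-03, -9.94836132e-01,
         8.71696291e-01],
       [ 0.00000000e+00,  0.00000000e+00,  0.00000000e+00,
         1.00000000e+00]])}
{'K': array([[378.17653854,   0.        , 280.13299465],
       [  0.        , 378.17653854, 215.19512781],
       [  0.        ,   0.        ,   1.        ]]), 'T_tool_cam': array([[ 4.24649412e-04, -9.48909666e-01, -3.15547564e-01,
         8.04559048e-02],
       [ 9.99999907e-01,  3.80067512e-04,  2.02820887e-04,
        -1.18159913e-03],
       [-7.25293225e-05, -3.15547621e-01,  9.48909739e-01,
        -1.43842354e-01],
       [ 0.00000000e+00,  0.00000000e+00,  0.00000000e+00,
         1.00000000e+00]])}
```

View pics/scene0.png

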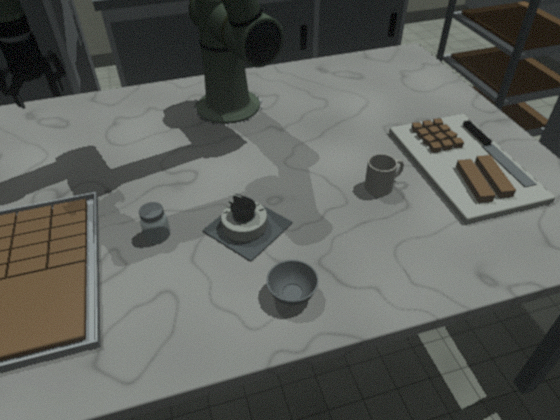

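View pics/top0.png

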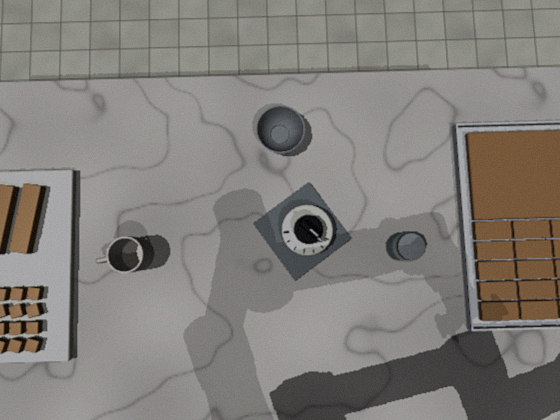

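The timer shows at about (307,231) in the top view and (243,220) in the scene view. The bowl is ahead of it, with the mug and jar well to the sides. I'll zoom in and measure.

```bash
cat > h.py <<'E'
import numpy as np, cv2
from plant import telemetry, imaging
from scipy.spatial.transform import Rotation as R
def Tcam(n,s=None):
    c=imaging.camera_info(n)
    if n=="wrist":
        T=np.eye(4);T[:3,:3]=R.from_euler('xyz',s['eef_rot'],degrees=True).as_matrix();T[:3,3]=s['tool_pos']
        return c['K'],T@c['T_tool_cam']
    return c['K'],np.linalg.inv(c['world_to_cam'])
def ray(n,uv,z,s=None):
    K,T=Tcam(n,s); d=T[:3,:3]@np.linalg.solve(K,np.array([uv[0],uv[1],1.])); o=T[:3,3]
    return o+d*(z-o[2])/d[2]
def proj(n,p,s=None):
    K,T=Tcam(n,s); q=K@(np.linalg.inv(T)@np.append(p,1))[:3]; return q[:2]/q[2]
E
python3 - <<'E'
from h import *
im=cv2.imread('pics/top0.png')
hsv=cv2.cvtColor(im,cv2.COLOR_BGR2HSV)
c=im[185:280,255:355]; cv2.imwrite('pics/topz.png',cv2.resize(c,None,fx=6,fy=6,interpolation=cv2.INTER_CUBIC))
m=((hsv[...,2]>165)).astype(np.uint8); m[:195]=0;m[270:]=0;m[:,:270]=0;m[:,345:]=0
cs,_=cv2.findContours(m,cv2.RETR_EXTERNAL,cv2.CHAIN_APPROX_NONE)
k=max(cs,key=cv2.contourArea);e=cv2.fitEllipse(cv2.convexHull(k));print(e,cv2.contourArea(k)); print(ray('top',e[0],0.046), 'px/mm', np.linalg.norm(ray('top',(307,231),.046)-ray('top',(308,231),.046)))
im=cv2.imread('pics/scene0.png');c=im[180:255,200:290]; cv2.imwrite('pics/scenez.png',cv2.resize(c,None,fx=7,fy=7,interpolation=cv2.INTER_CUBIC))
E
```

```text
((318.7698974609375, 218.8369903564453), (48.9748649597168, 81.70323944091797), 57.871116638183594) 247.5
[ 0.59924152 -0.10950213  0.046     ] px/mm 0.00215698654522722
```

View pics/topz.png

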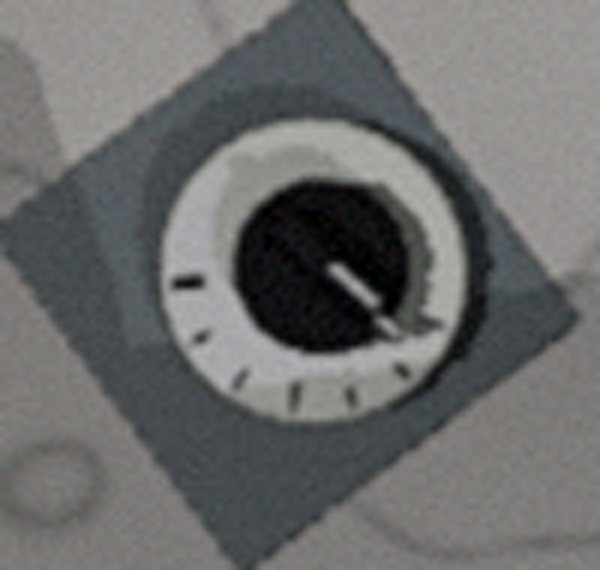

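View pics/scenez.png

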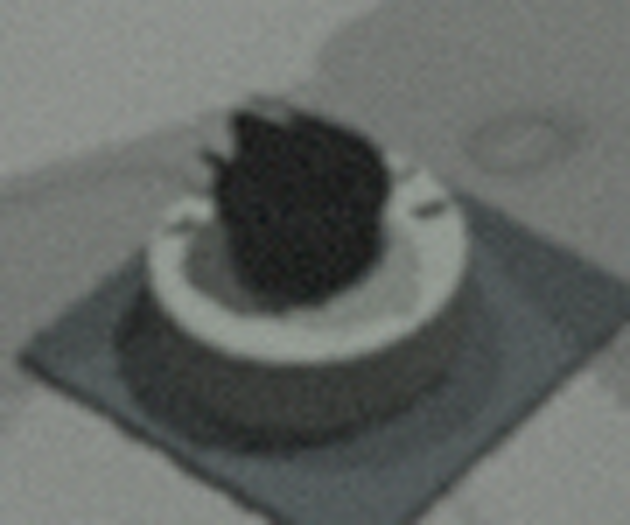

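Run:
```python
from h import *
f=lambda a:ray('top',(255+(a[0]+.5)/6-.5,185+(a[1]+.5)/6-.5),.046)
c=f((313.5,270.5));print('c',c, 'w',f((160,270))-f((467,270)),f((313,118))-f((313,423)))
for n,t in dict(z0=(435,325),t5=(403,371),t10=(350,398),t15=(295,396),t20=(241,379),t25=(202,338),t30=(187,283)).items():
    d=f(t)-c; print(n,d,np.hypot(*d[:2]),np.degrees(np.arctan2(d[1],d[0])))
print(proj('scene',c)) 
K,T=Tcam('top');print('cam',T[:3,3])
s=telemetry.state();print(s['time'],s['tool_pos'],s['eef_rot'])
Rm=R.from_euler('xyz',s['eef_rot'],degrees=True).as_matrix();print(Rm)
```

```text
c [ 0.5765313  -0.08284243  0.046     ] w [0.00292345 0.110366   0.        ] [ 0.10952138 -0.00395145  0.        ]
z0 [-0.02067928 -0.04287401  0.        ] 0.04760056394717904 -115.74925873424004
t5 [-0.03678575 -0.03074363  0.        ] 0.047941235172580685 -140.11285981632628
t10 [-0.04588766 -0.01140864  0.        ] 0.04728460603341888 -166.03813987534392
t15 [-0.04465659  0.00823481  0.        ] 0.04540950384169639 169.55185318998898
t20 [-0.03809928  0.02734774  0.        ] 0.0468983358293648 144.3291423871117
t25 [-0.02311199  0.04084576  0.        ] 0.046931229520604835 119.50273050749847
t30 [-0.00328223  0.04561565  0.        ] 0.045733585099922425 94.11557450023959
[241.60360546 214.69036697]
cam [0.54218123 0.00145247 0.9315207 ]
0.1 [ 0.23798827 -0.49525217  0.23057635] [-1.79909641e+02 -1.34553008e-02  2.56580136e+01]
[[ 9.01394540e-01  4.32998454e-01 -4.71182951e-04]
 [ 4.32998646e-01 -9.01393284e-01  1.52323972e-03]
 [ 2.34839298e-04 -1.57706155e-03 -9.99998729e-01]]
```

Emit:
step_arm(
  moves=[
    [0.9, -0.42, 0, 0, 0, -1.3, 1],
    [1.8, -0.84, 0, 0, 0, -2.6, 1],
    [2.7, -1.26, 0, 0, 0, -3.9, 1],
    [3.6, -1.68, 0, 0, 0, -5.2, 1],
    [4.5, -2.1, 0, 0, 0, -6.5, 1],
    [5.4, -2.52, 0, 0, 0, -7.8, 1],
    [6.3, -2.94, 0, 0, 0, -9.1, 1],
    [7.2, -3.36, 0, 0, 0, -10.4, 1],
    [8.1, -3.78, 0, 0, 0, -11.7, 1],
    [9.0, -4.2, 0, 0, 0, -13, 1],
  ],
  grip_force=30,
)

```text
time: 1.1
tool_pos: [0.4904, -0.1864, 0.2306]
eef_rot: [-180.0, -0.1, 104.0]
ft_force: [-0.1, -1.5, 0.2]
gripper_width: 0.0854
```

```bash
cat > go.py <<'E'
from h import *
import sys
def go(p,yaw=None,rp=True):
    s=telemetry.state();M=R.from_euler('xyz',s['eef_rot'],degrees=True)
    d=M.inv().apply(np.array(p)-s['tool_pos'])/.04
    print('t',s['time'],'pos',s['tool_pos'],'rot',s['eef_rot'],'q',s['qpos'].round(1),'F',s['ft_force'].round(2),'w',s['gripper_width'])
    print('shift',d.round(2))
    if yaw is not None:
        dy=(yaw-s['eef_rot'][2]+180)%360-180
        rv=(M.inv()*R.from_euler('xyz',[180,0,s['eef_rot'][2]],degrees=True)).as_rotvec(degrees=True)/6
        print('level',rv.round(2),'yaw units',round(-dy/6,2), dy)
E
python3 -c "
from go import *
go([.5765,-.0828,.2],235)"
```

```text
t 1.1 pos [ 0.49036535 -0.18639452  0.23063538] rot [-1.79967337e+02 -1.07227947e-01  1.03980874e+02] q [-28.9  16.1 -14.8  59.2   0.1  47.1] F [-0.09 -1.47  0.17] w 0.08537476901657631
shift [1.99 2.72 0.77]
level [-0.01 -0.02  0.  ] yaw units -21.84 131.01912606402368
```

Emit:
step_arm(
  moves=[
    [0.25, 0.34, 0, 0, 0, -1.3, 1],
    [0.5, 0.68, 0, 0, 0, -2.6, 1],
    [0.75, 1.02, 0, 0, 0, -3.9, 1],
    [1.0, 1.36, 0, 0, 0, -5.2, 1],
    [1.25, 1.7, 0, 0, 0, -6.5, 1],
    [1.5, 2.04, 0, 0, 0, -7.8, 1],
    [1.75, 2.38, 0, 0, 0, -9.1, 1],
    [2.0, 2.72, 0, 0, 0, -10.4, 1],
    [2.0, 2.72, 0, 0, 0, -11.7, 1],
    [2.0, 2.72, 0, 0, 0, -13, 1],
  ],
)

```text
time: 2.1
tool_pos: [0.5765, -0.0818, 0.23]
eef_rot: [179.9, -0.1, -177.6]
ft_force: [0.5, 0.1, -0.2]
gripper_width: 0.0852
```

Emit:
step_arm(
  moves=[
    [0, 0, 0, 0, 0, -1.2, 1],
    [0, 0, 0, 0, 0, -2.4, 1],
    [0, 0, 0, 0, 0, -3.6, 1],
    [0, 0, 0, 0, 0, -4.8, 1],
    [0, 0, 0, 0, 0, -6, 1],
    [0, 0, 0, 0, 0, -7.2, 1],
    [0, 0, 0, 0, 0, -8.4, 1],
    [0, 0, 0, 0, 0, -8.8, 1],
    [0, 0, 0, 0, 0, -8.8, 1],
    [0, 0, 0, 0, 0, -8.8, 1],
  ],
)

```text
time: 3.1
tool_pos: [0.5763, -0.0817, 0.2297]
eef_rot: [179.8, 0.0, -124.9]
ft_force: [-0.3, -0.5, 1.0]
gripper_width: 0.0853
```

Run:
```python
from go import *
go([.5765,-.0828,.2],235)
cv2.imwrite('pics/w1.png',imaging.grab_frame('wrist'))
s=telemetry.state();print(proj('wrist',[.5765,-.0828,.046],s),proj('wrist',[.5765,-.0828,.098],s))
```

```text
t 3.1 pos [ 0.57632744 -0.08174078  0.22972867] rot [ 1.79793316e+02  9.01940485e-03 -1.24890492e+02] q [-15.4  22.3  -6.   61.9   0.1 -70.5] F [-0.28 -0.52  0.96] w 0.08529541946989144
shift [ 0.02 -0.02  0.74]
level [0.03 0.   0.  ] yaw units 0.02 -0.10950826266275726
[277.08597017 184.63119287] [276.8025305  200.99021397]
```

View pics/w1.png

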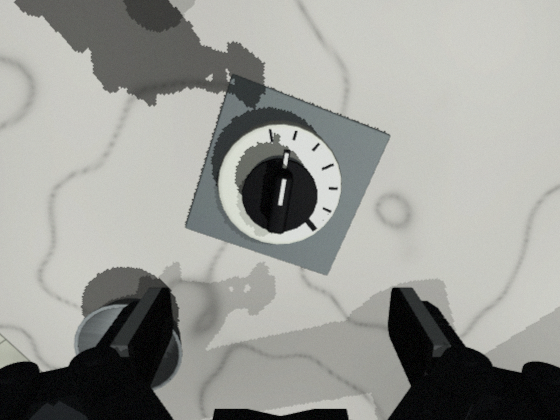

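The wrist view shows the timer centred at about (279,184), with the zero tick at (270,133) and the thick 30 tick at (310,226). The knob bar's stripe runs from (281,205) to (287,152), a little past zero. I'll zoom in and measure.

Run:
```python
from go import *
s=telemetry.state()
im=cv2.imread('pics/w1.png');hsv=cv2.cvtColor(im,cv2.COLOR_BGR2HSV)
cv2.imwrite('pics/w1z.png',cv2.resize(im[115:255,210:350],None,fx=4,fy=4,interpolation=cv2.INTER_CUBIC))
f=lambda a,z:ray('wrist',a,z,s)
a=f((219,184),.046);b=f((341,184),.046);print(a,b,(a+b)/2,np.linalg.norm(a-b))
a=f((279,123),.046);b=f((279,244),.046);print(a,b,(a+b)/2,np.linalg.norm(a-b))
c=f((280,183.5),.046);print('c',c)
for t in [(270,133),(295,134),(316,146),(330,164),(334,188),(327,210),(310,226)]:
    d=f(t,.046)-c;print(np.hypot(*d[:2]),np.degrees(np.arctan2(d[1],d[0])))
for z in(.07,.098):
    d=f((283.5,181),z)-f((281.5,205),z);print('stripe',d,np.degrees(np.arctan2(d[1],d[0])))
```

```text
[ 0.61847191 -0.11278832  0.046     ] [ 0.52956933 -0.05075522  0.046     ] [ 0.57402062 -0.08177177  0.046     ] 0.10840560236818716
[ 0.54453685 -0.12562578  0.046     ] [ 0.6077619  -0.03503252  0.046     ] [ 0.57614938 -0.08032915  0.046     ] 0.11047418368913449
c [ 0.57378608 -0.08216352  0.046     ]
0.04489799581735633 -113.93280088011556
0.04509034886143466 -141.3334610829395
0.045325496950154066 -168.00196150698642
0.047053586688191276 166.8931177984445
0.048350862184236024 140.21147097977445
0.049373300049029824 115.07522590256653
0.048788222080662906 89.67149341547139
stripe [-0.013095   -0.01596789  0.        ] -129.35460868929118
stripe [-0.01188741 -0.01449537  0.        ] -129.35460868929113
```

View pics/w1z.png

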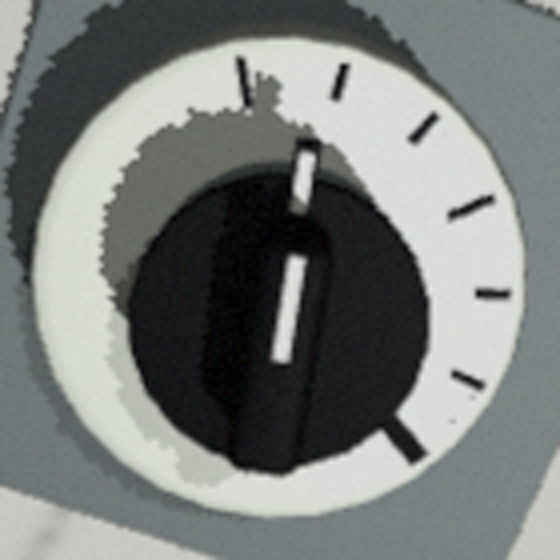

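Run:
```python
from go import *
go([.575,-.082,.115],-129)
```

```text
t 3.15 pos [ 0.57637153 -0.08175857  0.22980384] rot [ 1.79801290e+02  1.21567688e-02 -1.24881414e+02] q [-15.4  22.3  -6.   61.9   0.1 -70.5] F [ 0.02 -0.27 -0.75] w 0.08549542304792171
shift [0.03 0.01 2.87]
level [0.03 0.   0.  ] yaw units 0.69 -4.1185860137644
```

Emit:
step_arm(
  moves=[
    [0.03, 0, 0.3, 0, 0, 0.1, 0.35],
    [0.03, 0, 0.6, 0, 0, 0.2, 0.35],
    [0.03, 0, 0.9, 0, 0, 0.3, 0.35],
    [0.03, 0.01, 1.2, 0.03, 0, 0.4, 0.35],
    [0.03, 0.01, 1.5, 0.03, 0, 0.5, 0.35],
    [0.03, 0.01, 1.8, 0.03, 0, 0.6, 0.35],
    [0.03, 0.01, 2.1, 0.03, 0, 0.69, 0.35],
    [0.03, 0.01, 2.4, 0.03, 0, 0.69, 0.35],
    [0.03, 0.01, 2.7, 0.03, 0, 0.69, 0.35],
    [0.03, 0.01, 2.8, 0.03, 0, 0.69, 0.35],
  ],
)

```text
time: 4.15
tool_pos: [0.5742, -0.0821, 0.1161]
eef_rot: [179.9, -0.0, -129.0]
ft_force: [-0.2, -0.1, 0.3]
gripper_width: 0.0296
```

Run:
```python
from go import *
cv2.imwrite('pics/w2.png',imaging.grab_frame('wrist'))
cv2.imwrite('pics/s2.png',cv2.resize(imaging.grab_frame('scene')[150:260,180:320],None,fx=5,fy=5,interpolation=cv2.INTER_CUBIC))
go([.575,-.082,.095],-129)
```

```text
t 4.25 pos [ 0.57456421 -0.08216967  0.11695414] rot [ 1.79906520e+02 -2.88465327e-02 -1.29025019e+02] q [-15.4  27.5 -15.4  47.2   0.  -66.4] F [-0.06 -0.22  0.13] w 0.030116938550972756
shift [-0.01 -0.01  0.55]
level [ 0.02 -0.   -0.  ] yaw units -0.0 0.025019111952815365
```

View pics/w2.png

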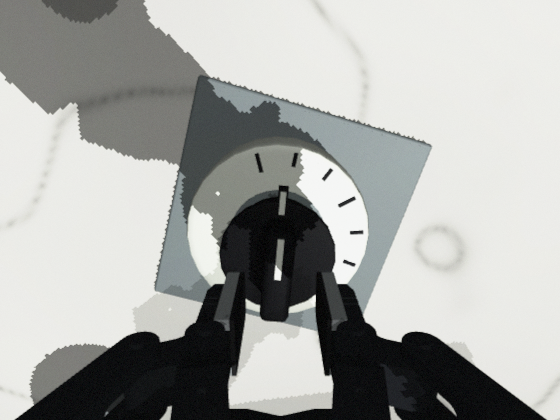

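View pics/s2.png

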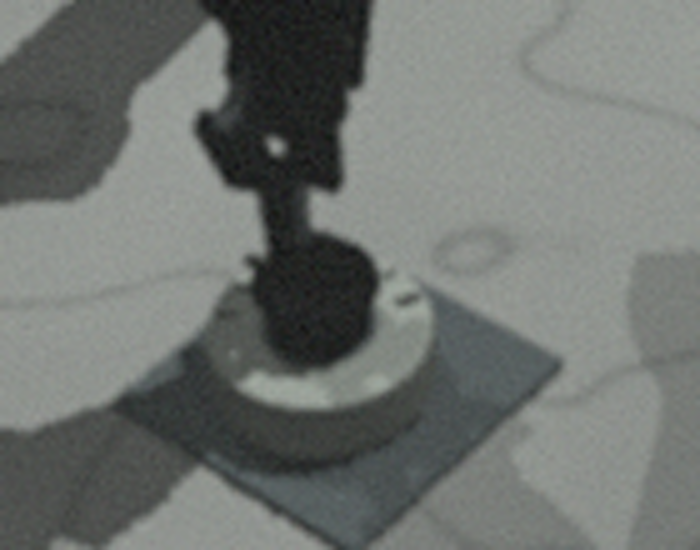

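Emit:
step_arm(
  moves=[
    [0, 0, 0.1, 0, 0, 0, 0.35],
    [0, 0, 0.2, 0, 0, 0, 0.35],
    [0, 0, 0.3, 0, 0, 0, 0.35],
    [0, 0, 0.4, 0, 0, 0, 0.35],
    [0, 0, 0.5, 0, 0, 0, 0.35],
    [0, 0, 0.6, 0, 0, 0, 0.35],
    [0, 0, 0.7, 0, 0, 0, 0.35],
    [0, 0, 0.75, 0, 0, 0, 0.35],
    [0, 0, 0.8, 0, 0, 0, 0.35],
    [0, 0, 0.8, 0, 0, 0, 0.35],
  ],
)

```text
time: 5.25
tool_pos: [0.5744, -0.0821, 0.0847]
eef_rot: [179.9, -0.0, -129.0]
ft_force: [-0.5, 0.1, -0.1]
gripper_width: 0.0297
```

Run:
```python
from go import *
cv2.imwrite('pics/w3.png',imaging.grab_frame('wrist'))
go([.575,-.082,.080],-129)
```

```text
t 5.3 pos [ 0.57448896 -0.08210445  0.08488443] rot [ 1.79900920e+02 -3.10590107e-02 -1.29020522e+02] q [-15.4  29.6 -17.4  43.1   0.  -66.4] F [-0.51  0.73  1.04] w 0.02981790523292767
shift [-0.01 -0.01  0.12]
level [ 0.02 -0.01 -0.  ] yaw units -0.0 0.020522189033073346
```

View pics/w3.png

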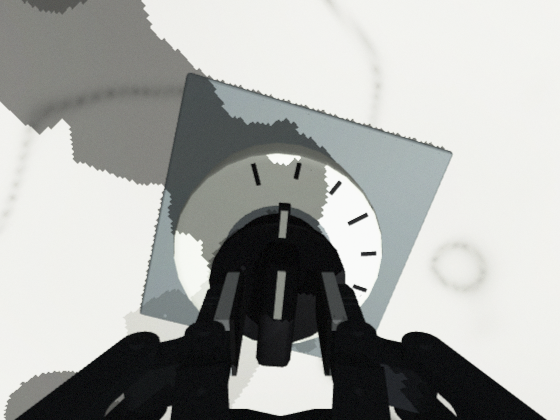

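The jaws straddle the bar with no contact yet. I'll feel downwards in small steps.

Emit:
step_arm(
  moves=[
    [0, 0, 0.02, 0, 0, 0, 0.35],
    [0, 0, 0.04, 0, 0, 0, 0.35],
    [0, 0, 0.06, 0, 0, 0, 0.35],
    [0, 0, 0.08, 0, 0, 0, 0.35],
    [0, 0, 0.1, 0, 0, 0, 0.35],
    [0, 0, 0.1, 0, 0, 0, 0.35],
    [0, 0, 0.1, 0, 0, 0, 0.35],
    [0, 0, 0.1, 0, 0, 0, 0.35],
    [0, 0, 0.1, 0, 0, 0, 0.35],
    [0, 0, 0.1, 0, 0, 0, 0.35],
  ],
)

```text
time: 6.3
tool_pos: [0.5745, -0.0822, 0.0809]
eef_rot: [179.9, -0.0, -129.0]
ft_force: [-0.3, 1.1, 1.3]
gripper_width: 0.0302
```

Emit:
step_arm(
  moves=[
    [0, 0, 0.02, 0, 0, 0, 0.35],
    [0, 0, 0.04, 0, 0, 0, 0.35],
    [0, 0, 0.06, 0, 0, 0, 0.35],
    [0, 0, 0.08, 0, 0, 0, 0.35],
    [0, 0, 0.08, 0, 0, 0, 0.35],
    [0, 0, 0.08, 0, 0, 0, 0.35],
    [0, 0, 0.08, 0, 0, 0, 0.35],
    [0, 0, 0.08, 0, 0, 0, 0.35],
    [0, 0, 0.08, 0, 0, 0, 0.35],
    [0, 0, 0.08, 0, 0, 0, 0.35],
  ],
)

```text
time: 7.3
tool_pos: [0.5745, -0.0821, 0.0777]
eef_rot: [179.9, -0.0, -129.0]
ft_force: [0.8, -0.4, -0.1]
gripper_width: 0.0297
```

Emit:
step_arm(
  moves=[
    [0, 0, 0.02, 0, 0, 0, 0.35],
    [0, 0, 0.04, 0, 0, 0, 0.35],
    [0, 0, 0.06, 0, 0, 0, 0.35],
    [0, 0, 0.08, 0, 0, 0, 0.35],
    [0, 0, 0.1, 0, 0, 0, 0.35],
    [0, 0, 0.1, 0, 0, 0, 0.35],
    [0, 0, 0.1, 0, 0, 0, 0.35],
    [0, 0, 0.1, 0, 0, 0, 0.35],
    [0, 0, 0.1, 0, 0, 0, 0.35],
    [0, 0, 0.1, 0, 0, 0, 0.35],
  ],
)

```text
time: 8.3
tool_pos: [0.5746, -0.0822, 0.0745]
eef_rot: [179.9, -0.0, -129.0]
ft_force: [-2.2, 0.2, 7.4]
gripper_width: 0.0303
```

Contact: 7 N at TCP z 0.0745, so the flange is near 0.076. I'll lift 4 mm and close on the bar.

Emit:
step_arm(
  moves=[
    [0, 0, -0.05, 0, 0, 0, 0.35],
    [0, 0, -0.1, 0, 0, 0, 0.35],
    [0, 0, -0.1, 0, 0, 0, 0.3],
    [0, 0, -0.1, 0, 0, 0, 0.25],
    [0, 0, -0.1, 0, 0, 0, 0.2],
    [0, 0, -0.1, 0, 0, 0, 0.15],
    [0, 0, -0.1, 0, 0, 0, 0.1],
    [0, 0, -0.1, 0, 0, 0, 0.05],
    [0, 0, -0.1, 0, 0, 0, 0],
    [0, 0, -0.1, 0, 0, 0, 0],
  ],
  grip_force=25,
)

```text
time: 9.3
tool_pos: [0.5745, -0.0821, 0.0784]
eef_rot: [179.9, -0.0, -129.0]
ft_force: [1.2, -0.5, -0.8]
gripper_width: 0.0134
```

Run:
```python
from go import *
cv2.imwrite('pics/w4.png',imaging.grab_frame('wrist'))
go([.575,-.082,.0735],-129); print(telemetry.state()['ft_torque'])
```

```text
t 9.35 pos [ 0.5745017  -0.08214535  0.07841513] rot [ 1.7992532e+02 -2.7755112e-02 -1.2901991e+02] q [-15.4  30.  -17.8  42.3   0.  -66.4] F [ 1.23 -0.53 -1.07] w 0.013420428450123983
shift [-0.01 -0.01  0.12]
level [ 0.01 -0.   -0.  ] yaw units -0.0 0.01991022454586755
[-0.12514896 -0.1410419  -0.03694497]
```

View pics/w4.png

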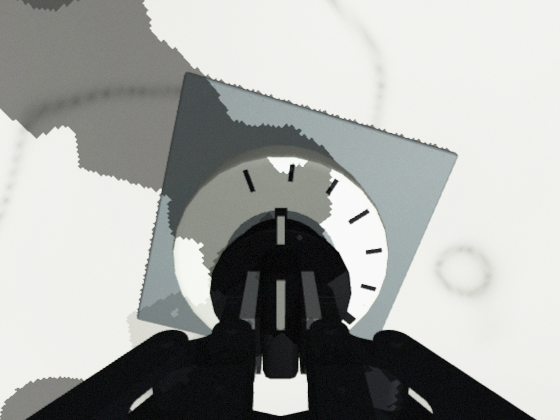

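The bar is gripped at 13.4 mm and the case shifted only slightly. Now pressing.

Emit:
step_arm(
  moves=[
    [0, 0, 0.02, 0, 0, 0, 0],
    [0, 0, 0.04, 0, 0, 0, 0],
    [0, 0, 0.06, 0, 0, 0, 0],
    [0, 0, 0.08, 0, 0, 0, 0],
    [0, 0, 0.09, 0, 0, 0, 0],
    [0, 0, 0.09, 0, 0, 0, 0],
    [0, 0, 0.09, 0, 0, 0, 0],
    [0, 0, 0.09, 0, 0, 0, 0],
    [0, 0, 0.09, 0, 0, 0, 0],
    [0, 0, 0.09, 0, 0, 0, 0],
  ],
  grip_force=25,
)

```text
time: 10.35
tool_pos: [0.5746, -0.0822, 0.076]
eef_rot: [180.0, -0.0, -129.0]
ft_force: [-2.7, 0.1, 9.7]
gripper_width: 0.0137
```

Run:
```python
from go import *
for i in range(3):
    imaging.grab_frame('wrist');s=telemetry.state();print(s['tool_pos'],s['ft_force'],s['ft_torque'])
```

```text
[ 0.57461824 -0.08218281  0.0759982 ] [-1.81584588  0.81850124  9.37568624] [ 0.06692056  0.60749578 -0.01052124]
[ 0.57461425 -0.08217139  0.0759782 ] [-3.02822458  0.13733278 10.02724147] [0.05645968 0.52209089 0.00592898]
[ 0.57461335 -0.08214609  0.07599256] [-2.50704111  0.47207863  9.92231811] [0.03465761 0.54271586 0.00234153]
```

Emit:
step_arm(
  moves=[
    [0, 0, 0.04, 0, 0, 0, 0],
    [0, 0, 0.05, 0, 0, 0, 0],
    [0, 0, 0.06, 0, 0, 0, 0],
    [0, 0, 0.07, 0, 0, 0, 0],
    [0, 0, 0.075, 0, 0, 0, 0],
    [0, 0, 0.075, 0, 0, 0, 0],
    [0, 0, 0.075, 0, 0, 0, 0],
    [0, 0, 0.075, 0, 0, 0, 0],
    [0, 0, 0.075, 0, 0, 0, 0],
    [0, 0, 0.075, 0, 0, 0, 0],
  ],
  grip_force=25,
)

```text
time: 11.5
tool_pos: [0.5746, -0.0822, 0.0747]
eef_rot: [-180.0, -0.0, -129.0]
ft_force: [-3.9, 0.4, 13.4]
gripper_width: 0.0133
```

Emit:
step_arm(
  moves=[
    [0, 0, 0.043, 0, 0, 0.4, 0],
    [0, 0, 0.043, 0, 0, 0.8, 0],
    [0, 0, 0.043, 0, 0, 1.2, 0],
    [0, 0, 0.043, 0, 0, 1.6, 0],
    [0, 0, 0.043, 0, 0, 2.0, 0],
    [0, 0, 0.043, 0, 0, 2.4, 0],
    [0, 0, 0.043, 0, 0, 2.8, 0],
    [0, 0, 0.043, 0, 0, 3.2, 0],
    [0, 0, 0.043, 0, 0, 3.6, 0],
    [0, 0, 0.043, 0, 0, 3.6, 0],
  ],
  grip_force=25,
)

```text
time: 12.5
tool_pos: [0.5739, -0.0814, 0.0744]
eef_rot: [179.9, 0.0, -150.6]
ft_force: [-5.4, 3.1, 14.6]
gripper_width: 0.0132
```

Run:
```python
from go import *
cv2.imwrite('pics/w5.png',imaging.grab_frame('wrist'))
cv2.imwrite('pics/t5.png',cv2.resize(imaging.grab_frame('top')[185:280,255:355],None,fx=6,fy=6,interpolation=cv2.INTER_CUBIC))
go([.575,-.082,.0735],-129); print(telemetry.state()['ft_torque'])
```

```text
t 12.6 pos [ 0.57393616 -0.08133692  0.07436052] rot [ 1.79932925e+02  7.57885486e-03 -1.50560765e+02] q [-15.4  30.2 -18.2  41.7   0.1 -44.8] F [-5.38  1.47 13.88] w 0.013567020569187283
shift [-0.02 -0.03  0.02]
level [0.01 0.   0.  ] yaw units -3.59 21.56076468751465
[0.55845163 1.28782788 0.12779762]
```

View pics/w5.png

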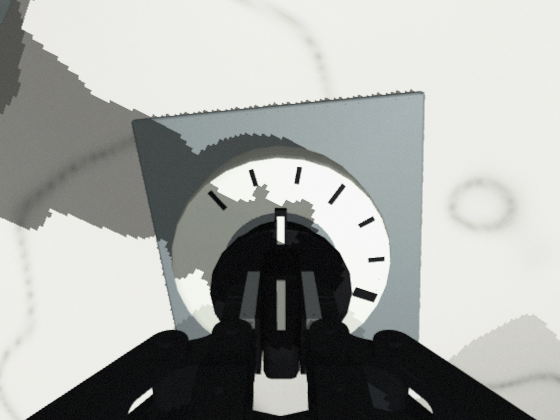

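View pics/t5.png

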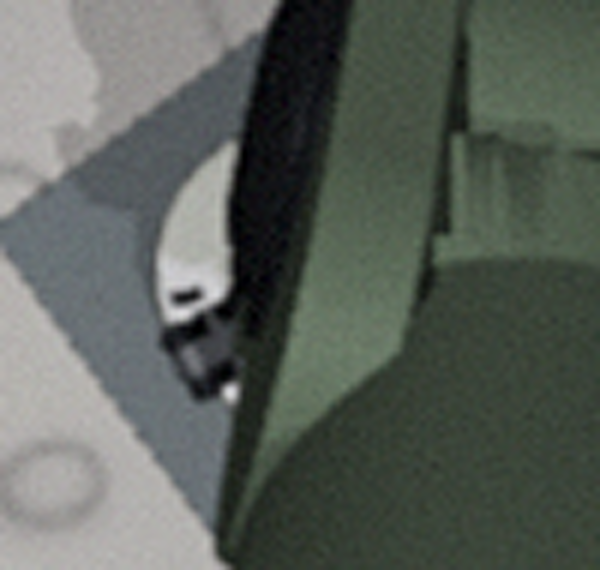

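```bash
cat > meas.py <<'E'
from h import *
def ticks(pts,pos,rot,z=.046):
    s=dict(tool_pos=np.array(pos),eef_rot=np.array(rot))
    P=np.array([ray('wrist',p,z,s)[:2] for p in pts]); ids=np.arange(len(P))
    # centre by tick fit: known dial points (15/30 at 46 mm etc), rigid 2D fit (Kabsch)
    return P
def fit(P,mins,r):
    a=-np.radians(5/6*0+np.array(mins)*5.0)  # clockwise from zero dir
    L=np.c_[np.cos(a),np.sin(a)]*np.array(r)[:,None]
    lm,pm=L.mean(0),P.mean(0);H=(L-lm).T@(P-pm);U,S,V=np.linalg.svd(H)
    Rm=(V.T@np.diag([1,np.sign(np.linalg.det(V.T@U.T))])@U.T)
    c=pm-Rm@lm; ang=np.degrees(np.arctan2(Rm[1,0],Rm[0,0]))
    res=P-(L@Rm.T+c)
    print('centre',c.round(4),'zero dir',ang.round(2),'res mm',(np.linalg.norm(res,axis=1)*1e3).round(1)); return c,ang
E
python3 - <<'E'
from meas import *
m=[0,5,10,15,20,25,30];r=[.0485,.048,.048,.046,.048,.048,.046]
def go(n,pts,pos,rot,m=m):
    print(n);fit(ticks(pts,pos,rot),m,[r[i//5] for i in m])
go('w1',[(270.5,135),(295,134.5),(316,146.5),(330,166.5),(333,188),(327,210),(310.5,224.5)],[.57633,-.08174,.22973],[179.793,.009,-124.89])
go('w2',[(258.5,162.5),(295,159.5),(327.5,174.5),(347,202),(356,232.5),(349,263.5)],[.57456,-.08217,.11695],[179.907,-.029,-129.025],m[:6])
go('w3',[(256,174.5),(297,171),(336,187.5),(358,219),(368.5,254),(360,289)],[.57449,-.0821,.08488],[179.9,-.031,-129.02],m[:6])
go('w4',[(249.5,180.5),(291.5,173),(332.5,187),(359,216.5),(373.5,251.5),(368.5,288),(348,318)],[.5745,-.08215,.07842],[179.925,-.028,-129.02])
go('w5',[(217,200.5),(253.5,178),(298,175),(337,193.5),(366,221.5),(376,259.5),(365,294.5)],[.57394,-.08134,.07436],[179.933,.008,-150.56])
E
```

```text
w1
centre [ 0.5758 -0.0797] zero dir -115.63 res mm [1.7 0.4 0.2 2.  0.6 0.3 1.1]
w2
centre [ 0.5769 -0.0791] zero dir -115.41 res mm [1.2 0.6 0.3 0.5 0.6 0.4]
w3
centre [ 0.5765 -0.0788] zero dir -115.15 res mm [1.4 0.5 0.6 0.6 0.5 0.5]
w4
centre [ 0.5756 -0.0773] zero dir -109.42 res mm [1.1 0.8 0.4 0.7 0.8 0.8 1.4]
w5
centre [ 0.5762 -0.0777] zero dir -109.55 res mm [1.6 0.2 0.3 0.8 0.5 0.7 0.5]
```

The dial fit shows the case swivelled about 6° when the jaws closed (about 5 mm at the zero mark). It has stayed still since, while pressed and turning. The knob reads about 41°, so I'll carry on winding.

Emit:
step_arm(
  moves=[
    [0, 0, 0.035, 0, 0, 0.6, 0],
    [0, 0, 0.035, 0, 0, 1.3, 0],
    [0, 0, 0.035, 0, 0, 2.0, 0],
    [0, 0, 0.035, 0, 0, 2.7, 0],
    [0, 0, 0.035, 0, 0, 3.4, 0],
    [0, 0, 0.035, 0, 0, 4.1, 0],
    [0, 0, 0.035, 0, 0, 4.8, 0],
    [0, 0, 0.035, 0, 0, 5.4, 0],
    [0, 0, 0.035, 0, 0, 6, 0],
    [0, 0, 0.035, 0, 0, 6, 0],
  ],
  grip_force=25,
)

```text
time: 13.6
tool_pos: [0.5735, -0.0795, 0.0744]
eef_rot: [179.8, -0.0, 173.5]
ft_force: [-5.6, 5.0, 14.0]
gripper_width: 0.0137
```

Run:
```python
from go import *
cv2.imwrite('pics/w6.png',imaging.grab_frame('wrist'))
go([.575,-.082,.0735],-267); print(telemetry.state()['ft_torque'])
```

```text
t 13.65 pos [ 0.57348403 -0.07951397  0.07443229] rot [ 1.79750960e+02 -4.93120767e-02  1.73511930e+02] q [-15.3  30.1 -18.2  41.7   0.2  -8.8] F [-5.39  5.29 13.76] w 0.013525733925018804
shift [-0.04 -0.06  0.02]
level [ 0.04 -0.01 -0.  ] yaw units 13.42 -80.51193038895406
[1.12959371 1.02722014 0.1232579 ]
```

View pics/w6.png

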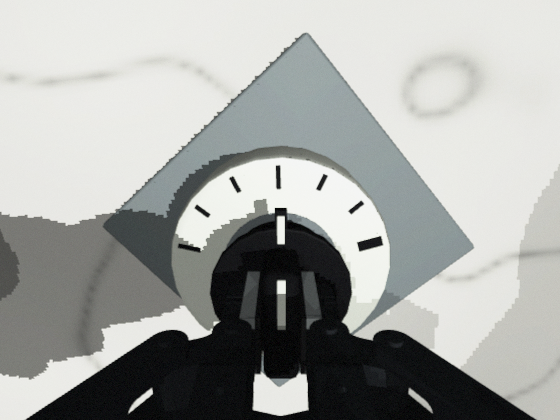

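Run:
```python
from meas import *
m=[0,5,10,15,20,25,30];r=[.0485,.048,.048,.046,.048,.048,.046]
fit(ticks([(189.5,248),(202,211),(235.5,184.5),(278,178),(322,182.5),(356,207.5),(370,243.5)],[.57348,-.07951,.07443],[179.751,-.049,173.51]),m,r)
s=telemetry.state();M=R.from_euler('xyz',s['eef_rot'],degrees=True)
print(M.inv().apply([-.001,.001,0])/.04)
```

```text
centre [ 0.5766 -0.0783] zero dir -109.66 res mm [1.7 0.6 0.2 0.4 0.2 0.4 0.5]
[0.02766478 0.02201467 0.0001195 ]
```

The case is static (zero direction −109.7°) and the knob reads about 77°. I'll go on, yielding 1 mm to the side force.

Emit:
step_arm(
  moves=[
    [0.01, 0.01, 0.035, 0, 0, 0.6, 0],
    [0.03, 0.02, 0.035, 0, 0, 1.3, 0],
    [0.03, 0.02, 0.035, 0, 0, 2.0, 0],
    [0.03, 0.02, 0.035, 0, 0, 2.7, 0],
    [0.03, 0.02, 0.035, 0, 0, 3.4, 0],
    [0.03, 0.02, 0.035, 0, 0, 4.1, 0],
    [0.03, 0.02, 0.035, 0, 0, 4.8, 0],
    [0.03, 0.02, 0.035, 0, 0, 5.5, 0],
    [0.03, 0.02, 0.035, 0, 0, 6.2, 0],
    [0.03, 0.02, 0.035, 0, 0, 6.2, 0],
  ],
  grip_force=25,
)

```text
time: 14.65
tool_pos: [0.5742, -0.0776, 0.0751]
eef_rot: [179.6, -0.1, 136.3]
ft_force: [0.5, 3.9, 12.0]
gripper_width: 0.0134
```

Run:
```python
from go import *
cv2.imwrite('pics/w7.png',imaging.grab_frame('wrist'))
go([.575,-.082,.0735],-267); s=telemetry.state();print(s['ft_torque'])
M=R.from_euler('xyz',s['eef_rot'],degrees=True)
print(M.inv().apply([-.001,0,0])/.04,M.inv().apply([0,.001,0])/.04)
```

```text
t 14.7 pos [ 0.5741532  -0.07757384  0.07507493] rot [ 1.79587839e+02 -8.84138959e-02  1.36369817e+02] q [-15.2  30.  -18.4  41.5   0.4  28.4] F [ 0.22  3.33 11.92] w 0.013474086072846104
shift [-0.09 -0.07  0.04]
level [ 0.07 -0.01 -0.  ] yaw units 7.23 -43.369816949202686
[0.67654254 0.09106104 0.05879783]
[ 1.80951903e-02 -1.72497780e-02 -9.61658745e-05] [0.01725    0.01809455 0.00015679]
```

View pics/w7.png

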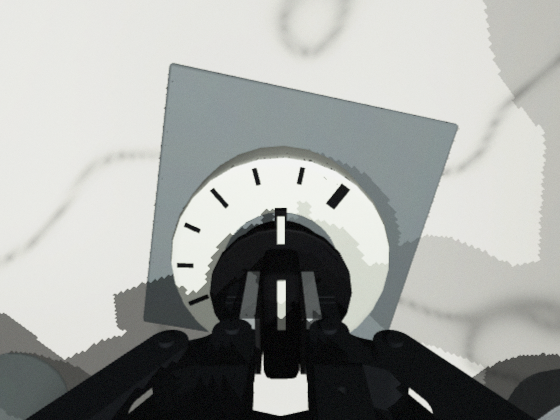

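Emit:
step_arm(
  moves=[
    [0.01, 0.01, 0.055, 0.03, 0, 0.3, 0],
    [0.01, 0.01, 0.06, 0.04, 0, 1.0, 0],
    [0.01, 0.01, 0.06, 0.04, 0, 1.8, 0],
    [0.01, 0.01, 0.06, 0.04, 0, 2.6, 0],
    [0.01, 0.01, 0.06, 0.04, 0, 3.4, 0],
    [0.01, 0.01, 0.06, 0.04, 0, 4.2, 0],
    [0.01, 0.01, 0.06, 0.04, 0, 5.0, 0],
    [0.01, 0.01, 0.06, 0.04, 0, 5.8, 0],
    [0.01, 0.01, 0.06, 0.04, 0, 6.6, 0],
    [0.01, 0.01, 0.06, 0.04, 0, 7.3, 0],
  ],
  grip_force=25,
)

```text
time: 15.7
tool_pos: [0.5763, -0.0765, 0.075]
eef_rot: [179.7, -0.3, 92.5]
ft_force: [0.4, 2.9, 12.3]
gripper_width: 0.0136
```

Run:
```python
from go import *
im=imaging.grab_frame('wrist');im=imaging.grab_frame('wrist')
cv2.imwrite('pics/w8.png',im)
go([.575,-.082,.0735],-267); s=telemetry.state();print(s['ft_torque'])
M=R.from_euler('xyz',s['eef_rot'],degrees=True)
print(M.inv().apply([-.001,0,0])/.04,M.inv().apply([0,.001,0])/.04)
```

```text
t 15.8 pos [ 0.57633203 -0.07648906  0.0749668 ] rot [179.69421479  -0.2959808   92.56685051] q [-15.   30.1 -18.2  41.5   0.4  72.4] F [-0.28  2.   12.39] w 0.013624059099332798
shift [-0.14 -0.04  0.04]
level [ 0.05 -0.05 -0.  ] yaw units -0.07 0.43314948790725794
[0.50027355 0.03547989 0.08285382]
[ 0.00111961 -0.02497459 -0.00012751] [0.02497458 0.00111892 0.00013499]
```

View pics/w8.png

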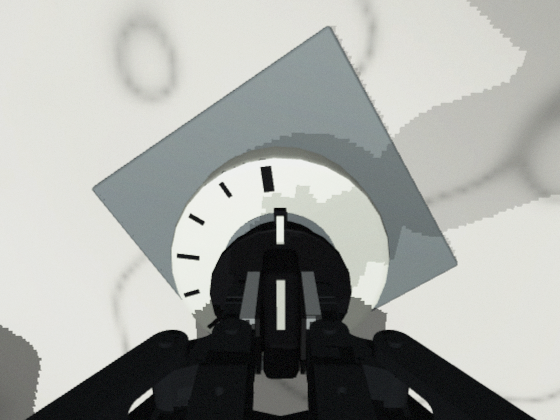

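Run:
```python
from meas import *
m=[10,15,20,25,30];r=[.048,.046,.048,.048,.046]
c,a=fit(ticks([(192,293),(188,257),(197,219),(225.5,190),(267,179)],[.57633,-.07649,.07497],[179.694,-.296,92.567]),m,r)
print('knob',(a-92.567)%360)
```

```text
centre [ 0.5757 -0.0797] zero dir -109.86 res mm [0.3 0.4 0.3 0.2 0.1]
knob 157.5773797506569
```

The knob is at about 157.6°, past the 30 mark (150°). Now back down.

Emit:
step_arm(
  moves=[
    [0.01, 0, 0.06, 0.04, -0.04, 0, 0],
    [0.01, 0, 0.065, 0.04, -0.04, 0, 0],
    [0.01, 0, 0.065, 0.04, -0.04, -0.8, 0],
    [0.01, 0, 0.065, 0.04, -0.04, -1.6, 0],
    [0.01, 0, 0.065, 0.04, -0.04, -2.4, 0],
    [0.01, 0, 0.065, 0.04, -0.04, -3.2, 0],
    [0.01, 0, 0.065, 0.04, -0.04, -4.0, 0],
    [0.01, 0, 0.065, 0.04, -0.04, -4.8, 0],
    [0.01, 0, 0.065, 0.04, -0.04, -5.6, 0],
    [0.01, 0, 0.065, 0.04, -0.04, -6.4, 0],
  ],
  grip_force=25,
)

```text
time: 16.8
tool_pos: [0.5747, -0.077, 0.0738]
eef_rot: [-179.9, 0.1, 131.1]
ft_force: [-8.5, -2.4, 16.5]
gripper_width: 0.0137
```

Run:
```python
from go import *
im=imaging.grab_frame('wrist');im=imaging.grab_frame('wrist')
cv2.imwrite('pics/w9.png',im)
go([.575,-.082,.0735],175.1); s=telemetry.state();print(s['ft_torque'])
M=R.from_euler('xyz',s['eef_rot'],degrees=True)
print(M.inv().apply([-.001,0,0])/.04,M.inv().apply([0,.001,0])/.04)
```

```text
t 16.9 pos [ 0.57470931 -0.07704725  0.07382915] rot [-1.79917440e+02  1.19981168e-01  1.30993245e+02] q [-14.9  30.2 -18.2  41.5  -0.1  34.2] F [-7.25 -2.51 15.24] w 0.013443470926206806
shift [-0.1  -0.08  0.01]
level [-0.01  0.02 -0.  ] yaw units -7.35 44.10675513724138
[-0.43781215  1.7953706  -0.08520636]
[ 1.63992152e-02 -1.88697030e-02 -7.15080615e-06] [ 1.88696317e-02  1.63991772e-02 -6.31447786e-05]
```

View pics/w9.png

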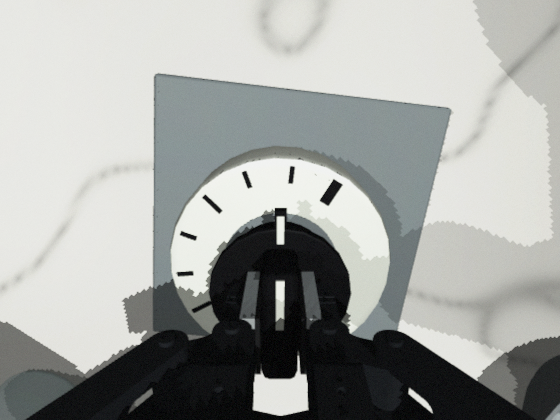

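Run:
```python
from meas import *
m=[0,5,10,15,20,25,30];r=[.0485,.048,.048,.046,.048,.048,.046]
c,a=fit(ticks([(202,307),(185,274),(188.5,236.5),(212,204),(247,180),(292,175),(331,193)],[.57471,-.07705,.07383],[-179.917,.12,130.993]),m,r)
print('knob',(a-130.99)%360)
```

```text
centre [ 0.5765 -0.079 ] zero dir -109.91 res mm [1.7 0.5 0.3 0.8 0.3 0.3 0.6]
knob 119.09574088750651
```

Emit:
step_arm(
  moves=[
    [0.02, -0.02, 0.03, 0, 0, -0.7, 0],
    [0.02, -0.02, 0.03, 0, 0, -1.5, 0],
    [0.02, -0.02, 0.03, 0, 0, -2.3, 0],
    [0.02, -0.02, 0.03, 0, 0, -3.1, 0],
    [0.02, -0.02, 0.03, 0, 0, -3.9, 0],
    [0.02, -0.02, 0.03, 0, 0, -4.7, 0],
    [0.02, -0.02, 0.03, 0, 0, -5.5, 0],
    [0.02, -0.02, 0.03, 0, 0, -6.3, 0],
    [0.02, -0.02, 0.03, 0, 0, -7.0, 0],
    [0.02, -0.02, 0.03, 0, 0, -7.3, 0],
  ],
  grip_force=25,
)

```text
time: 17.9
tool_pos: [0.5735, -0.079, 0.0745]
eef_rot: [-179.6, 0.1, 174.8]
ft_force: [-5.2, -4.5, 14.1]
gripper_width: 0.0136
```

Run:
```python
from go import *
im=imaging.grab_frame('wrist');im=imaging.grab_frame('wrist')
cv2.imwrite('pics/w10.png',im)
go([.575,-.082,.0735],175.1); s=telemetry.state();print(s['ft_torque'])
```

```text
t 18.0 pos [ 0.57350494 -0.07904525  0.07448185] rot [-1.79593176e+02  7.08814539e-02  1.74734790e+02] q [-14.9  30.  -18.4  41.4  -0.4  -9.7] F [-5.3  -4.56 14.33] w 0.01373847277588511
shift [-0.04 -0.07  0.03]
level [-0.07  0.01 -0.  ] yaw units -0.06 0.3652095984310506
[-0.98570689  1.10438391 -0.14617117]
```

View pics/w10.png

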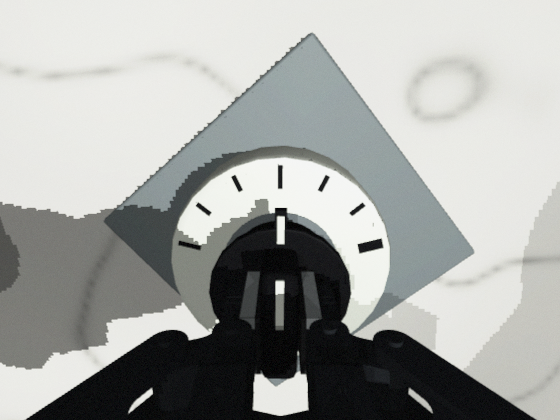

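The stripe lines up with the 15 tick at (280,177). I'll ease the press and side force, then open the jaws while still lightly pressed.

Emit:
step_arm(
  moves=[
    [0.01, -0.01, 0.015, 0, 0, 0, 0],
    [0.02, -0.02, 0.0, 0, 0, 0, 0],
    [0.03, -0.03, -0.015, 0, 0, 0, 0],
    [0.03, -0.03, -0.02, 0, 0, 0, 0],
    [0.03, -0.03, -0.02, 0, 0, 0, 0],
    [0.03, -0.03, -0.02, 0, 0, 0, 0.18],
    [0.03, -0.03, -0.02, 0, 0, 0, 0.22],
    [0.03, -0.03, -0.02, 0, 0, 0, 0.26],
    [0.03, -0.03, -0.02, 0, 0, 0, 0.3],
    [0.03, -0.03, -0.02, 0, 0, 0, 0.33],
  ],
  grip_force=25,
)

```text
time: 19.0
tool_pos: [0.5725, -0.0806, 0.0755]
eef_rot: [-179.6, 0.1, 174.7]
ft_force: [0.7, -4.2, 5.3]
gripper_width: 0.0282
```

Run:
```python
from go import *
cv2.imwrite('pics/w11.png',imaging.grab_frame('wrist'))
go([.575,-.082,.0735],175.1); s=telemetry.state();print(s['ft_torque'])
```

```text
t 19.05 pos [ 0.57253677 -0.08060296  0.07546604] rot [-1.79550085e+02  1.10960972e-01  1.74715184e+02] q [-15.1  29.9 -18.5  41.4  -0.4  -9.8] F [ 0.86 -2.81  5.41] w 0.028340738285052132
shift [-0.06 -0.03  0.05]
level [-0.07  0.02 -0.  ] yaw units -0.06 0.3848162778727442
[-0.65431576 -0.21157977  0.02476467]
```

View pics/w11.png

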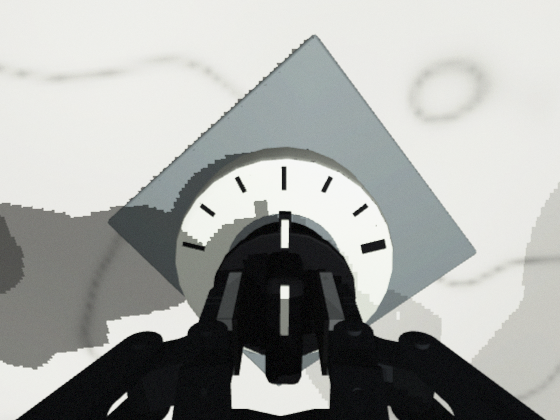

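Released: the bar still points at the 15 tick (x≈284 for both). Rising straight up.

Emit:
step_arm(
  moves=[
    [0, 0.01, -0.1, 0, 0, 0, 0.33],
    [0, 0.02, -0.25, 0, 0, 0, 0.35],
    [0, 0.02, -0.5, 0, 0, 0, 0.35],
    [0, 0.02, -0.8, 0, 0, 0, 0.35],
    [0, 0.02, -1.2, 0, 0, 0, 0.35],
    [0, 0.02, -1.7, 0, 0, 0, 0.35],
    [0, 0.02, -2.3, 0, 0, 0, 0.35],
    [0, 0.02, -2.9, 0, 0, 0, 0.35],
    [0, 0.02, -3.5, 0, 0, 0, 0.35],
    [0, 0.02, -3.8, 0, 0, 0, 0.35],
  ],
)

```text
time: 20.05
tool_pos: [0.5734, -0.0786, 0.2306]
eef_rot: [-179.5, 0.3, 174.7]
ft_force: [-0.4, 0.2, -0.1]
gripper_width: 0.0299
```

Run:
```python
from go import *
im=imaging.grab_frame('wrist');im=imaging.grab_frame('wrist')
cv2.imwrite('pics/w12.png',im)
s=telemetry.state();c=proj('wrist',[.576,-.079,.046],s).astype(int);print(c)
z=im[c[1]-70:c[1]+70,c[0]-70:c[0]+70];cv2.imwrite('pics/w12z.png',cv2.resize(z,None,fx=4,fy=4,interpolation=cv2.INTER_CUBIC))
go([.575,-.082,.0735],175.1)
```

```text
[281 188]
t 20.15 pos [ 0.57358083 -0.07874914  0.2297794 ] rot [-179.52239347    0.33722762  174.72582878] q [-14.9  21.5  -7.1  60.9  -0.4  -9.6] F [-0.57 -0.08 -0.16] w 0.029451273279149186
shift [-0.02 -0.05  3.91]
level [-0.08  0.06 -0.  ] yaw units -0.06 0.3741712240630761
```

View pics/w12z.png

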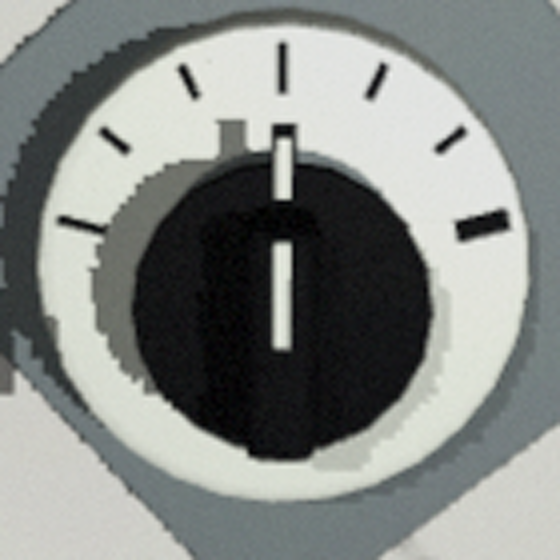

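View pics/w12.png

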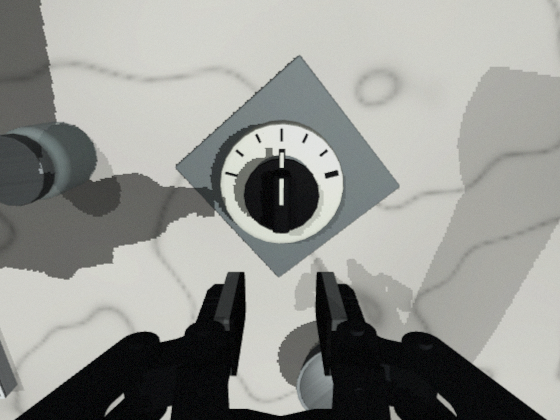

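Run:
```python
from meas import *
s=telemetry.state()
m=[0,5,10,15,20,25,30];r=[.0485,.048,.048,.046,.048,.048,.046]
z=[(82,224),(115,141),(189,81),(282,67),(376,81),(451,140),(483,227)]
pts=[(211+(a+.5)/4-.5,118+(b+.5)/4-.5) for a,b in z]
c,a=fit(ticks(pts,s['tool_pos'],s['eef_rot']),m,r)
q=lambda p:ray('wrist',(211+(p[0]+.5)/4-.5,118+(p[1]+.5)/4-.5),.1,s)
d=q((282.5,243))-q((282.5,350));b=np.degrees(np.arctan2(d[1],d[0]));print('bar',b,'knob',(a-b)%360)
c0=np.array([.5758,-.0797])
u=lambda t:.0515*np.array([np.cos(np.radians(t)),np.sin(np.radians(t))])
print('zero move',np.linalg.norm(c+u(a)-c0-u(-115.6)),'centre',np.linalg.norm(c-c0))
```

```text
centre [ 0.5752 -0.0782] zero dir -109.82 res mm [2.2 0.2 0.1 0.6 0.6 0.7 0.9]
bar 174.8017245369593 knob 75.3780250453359
zero move 0.00422086910065488 centre 0.0016044292491387809
```

The final reading puts the knob at 75.4° (target 75°). The zero mark moved about 4 mm, and the arm is clear of everything. Handing in.

```bash
python3 -c "
from plant import ticket
print(ticket.job_done())"
```

```text
the job is handed in; nothing more can be done
None
```

I wound the timer past the 30-minute mark to about 157.6° (2.75 rad), turned it back to 15 minutes and let go. I handed the job in at about 20 s of the 58 s.

- **Final setting:** the last wrist view, taken after release with the arm about 15 cm clear, gives the knob at 75.4° (1.316 rad; target 1.309). The stripe lines up with the 15-minute tick.
- **Case movement:** the zero mark moved about 4 mm and the centre about 1.6 mm, both under the 20 mm limit. Nearly all of it came when the jaws closed on the bar and swivelled the case about 6°. In the dial fits made while turning, its direction stayed within about half a degree.
- **Press:** the wrist readings while turning were about 12–16.5 N, briefly just above the recommended 16 N but short of the 24 N bottom. Side forces reached about 9 N, and I eased them by letting the tool give way slightly.
- **What I did not confirm:** the dial fits miss some ticks by up to about 2 mm, mostly the zero tick, whose length I had to guess. I did not separately measure the bowl, jar and mug afterwards; the arm stayed well above or away from them. The hand-in reported no verdict.

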